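# Zero a pressure screw of the etching press and hold it for locking

## Task

Zero the loose side of the small etching press: turn the pressure screw with the red wing handle clockwise until it seats, then back it off a quarter turn, and finish still gripping the handle there so that I can tighten its lock nut. The screw with the black handle is already set and locked: do not turn it, and leave the things lying around the press where they are.

Things in the scene. Friction and masses are not known exactly. Their poses are not given: they have to be found in the camera images.
- red_screw (a joint): Angle of the red pressure screw, rad. Grows clockwise seen from above (screwing down); 0 when seated on the bearing block below it (a hard stop: it turns no further), negative while backed off; starts 2.1 to 4.2 rad short of the seat. Right-hand thread, the handle sinks 0.64 mm per rad. Stiff (about 0.15 N m), it stays where it is left.
- red_handle: Red wing handle of the screw to be turned, on top of either cheek of the press: an upright blade 60 mm long, 14 mm thick, 35 mm high. Origin at the blade's centre, on the screw's vertical axis, 298 mm above the bench when seated. x along the blade (white line on top of the +x half), y through its thickness, z up. A hub 30 mm across begins 16 mm below the origin, a loose brass lock nut under it.
- black_screw (a joint): Angle of the black pressure screw, rad, 0 as it was set; it is locked by its nut and should stay at 0.
- black_handle: Black wing handle of the other pressure screw, same size and height as the red one, origin at the blade's centre, 260 mm from the red one; its brass lock nut is tight down on the boss.
- press: Small green table-top etching press, fixed to the bench. Origin on the bench under its middle; x along its bed (380 mm long, top 122 mm high), y along its rollers. Cheeks at y = +130 and -130 mm, 225 mm high, each with a pressure screw on top, their handles the highest parts and free all round. Dark hand wheel outside the +y cheek, out to y = +225 mm, 160 mm high.
- brush_pot: Brown stoneware pot of brushes, 96 mm across, pot 95 mm and brushes 230 mm high, origin under its centre.
- ink_tin: Low ink tin, 72 mm across, 55 mm high, beside the press, origin under its centre.
- brayer: Ink roller: black rubber roller 40 mm across and 90 mm wide at the origin, wooden handle 145 mm long along -x; origin on the bench.
- ink_knife: Ink knife lying flat along its x, 220 mm long: wooden handle to -x, steel blade 30 mm wide to +x; origin under its middle.
- tape: Yellow roll of tape, 96 mm across, 25 mm high, beside the press, origin under its centre.
- bowl: White ceramic bowl, 120 mm across, 50 mm high, origin under its centre.

How it is judged:
By the outcome, as a careful person would: the job done as asked, in the order asked, and still so for the second after the job is handed in, while the arm keeps its last pose, push and grip.
It also fails if it takes over 72 s, if anything falls off the work surface, if the arm or the gripper's body presses on something with over 40 N, if the wrist force passes 120 N, or if a joint passes its speed limit or range.

## Robot

A 6-joint arm with a two-finger parallel gripper is mounted at the origin on the work surface. World frame = base frame: x ahead of the robot, y to its left, z up, the work surface at z = 0. Lengths are in m, angles in rad, forces in N, time in s.
With the tool pointing down it reaches from about 0.4 to 0.825 m from the base axis. Payload 7 kg.
Tool frame: the origin (TCP) lies at the very end of the fingers, on their centre line; the grasp point (between the pads) lies arm.hold_point_z behind it (arm.hold_point_z is the distance from the TCP to the grasp point, in m); z points along the fingers, y is the line along which they close (so a half turn about z gives the same grasp; the last joint's range is limited). The gripper opens to 85 mm and grips with 20 to 120 N. Pads are 22 mm wide; open, the fingers measure 114 mm over their backs; the gripper's body (76 mm by 85 mm) begins 54 mm behind the grasp point. The pads swing forward as they close: fully open they stand 13 mm farther back than shut.
Start: joints at [-0.935, 0.359, 0.012, 0, -1.224, -0.288], TCP at [0.23, -0.635, 0.231] pointing down, gripper open.
Joint ranges: [-3.07, 3.07], [-1.43, 2.12], [-1.02, 1.25], [-3.03, 1.67], [-3.05, -0], [-3.03, 3.03]. Speed limits (rad/s): [2.39, 2.39, 3.01, 3.14, 3.14, 3.14].

## Interface

Orientations are given as a unit quaternion [w, x, y, z].
In Python, from cell import sense, grab_frame, arm, trace, mark_of gives the robot as it stands.
- The arm moves only by the shell command python3 -m crank 'ROWS' [FORCE]. ROWS is text: rows parted by semicolons, each of 7 numbers parted by spaces: the turn, a rotation vector about the tool's x, y, z in degrees, then the shift along the tool's x, y, z in m, then the opening in per cent of the stroke, from 0 (shut) to 100 (fully open). In form: wx wy wz x y z hand; .... A call has 1 to 20 rows; each row is the pose to reach, as a shift and turn from the pose commanded when the call began, along the tool's axes at that moment; what a row does not reach only later rows make up. A row lasts 1/10 s, in which the tool goes at most 50 mm and 8.59 degrees, less where a joint would pass 70% of its speed; a pose out of reach is approached as far as the arm can. A call with a gripper value outside its range is refused whole. The fingers move at their own pace and stop on an object; FORCE is the grip in N (left out, the last holds). Time passes only in rows, so rows that repeat a pose let the fingers close. It gives the time, the measured TCP pose, the force, the opening and the grip force at its end, in the units of the state.
- sense(): the state, without advancing time (a new reading comes with each control period).
- grab_frame(name): name is "scene" or "top" or "wrist"; returns a dict with "color" (384x512x3 uint8, red, green, blue), "depth" (384x512 float32, m along the optical axis (not along the pixel's ray), 0 where there is no reading), "fx", "fy", "cx", "cy" (pixels), "origin" and "attitude" of the camera in the world; the wrist camera has in their place "tool_from_camera" (4x4, takes a point from camera to tool coordinates, whose origin is the TCP and whose axes are the flange's). Camera axes: x right, y up, looking along -z (the intrinsics and any distortion apply to the point x, -y, -z); pixel columns grow to the right and rows downward; lengths in m; the calibration is good to about 2 mm. A picture is of the moment at which its call begins: read the wrist's pose just before it.
- arm.close_job(): hands the job in; it is judged then, once.
Trained networks look in a picture, given as the dict that the camera call returned (one of the last four; its "shot" number tells which), for a name from the list of things; names that differ only in an ending like _2 or _b are one class to them, and where a whole thing is asked for, a point or a joint stands for the part that bears it (a point fixed in the world has none). Each returns a list of dicts, best first, with "p" (0 to 1); they miss things now and then, are a little off and sometimes report something else, mostly with a low value. They report only what shows in the picture. A call takes as long as a camera call.
- trace(target, picture): "pixels" (384x512 bool, what is visible of it).
- mark_of(target, picture): "location" ([x, y, z] in m, in world coordinates, good to about 4 mm: a listed point, or the origin of a listed thing).
The state is a dict: "t": time; "joint_pos": joint angles; "qd": joint speeds; "effort": joint torques, N m; "ee_pos": TCP position; "eef_rot": TCP orientation; "contact_force": force on the tool from outside, world axes, zero at the start; "torque": the same for the moment, N m; "opening": opening from 0.0 (shut) to 1.0 (fully open); "finger_force": force on a finger pad.
Only numpy, scipy, OpenCV 4.12 (cv2) and the standard library are available. Lean on these libraries where they do the work, as an engineer would, in place of code of your own. Each camera call takes 0.05 s, during which the arm holds its last target. There are 200 camera calls.

## Working session

There is one attempt and no reset: what is moved stays moved. The work goes in short steps, Python scripts to look and compute and a shell command to move; the robot and the scene stay as the last step left them, time stands still between calls to the robot, and variables do not carry over. Pictures are saved under pics/ and viewed, at most 10 in all, crops included, and the job is handed in when it is done.

```bash
mkdir -p pics
cat > h.py <<'E'
import numpy as np, cv2
from scipy.spatial.transform import Rotation as R
from cell import sense, grab_frame, arm, trace, mark_of
def rot(q): return R.from_quat([q[1],q[2],q[3],q[0]]).as_matrix()
def cam(f,s=None):
    if 'origin' in f:
        A=np.array(f['attitude'],float)
        A=rot(A) if A.size==4 else A.reshape(3,3)
        return A,np.array(f['origin'])
    T=np.array(f['tool_from_camera']);Q=rot(s['eef_rot'])
    return Q@T[:3,:3],Q@T[:3,3]+np.array(s['ee_pos'])
def cloud(f,s=None):
    d=f['depth'];v,u=np.mgrid[:384,:512]
    P=np.stack([(u-f['cx'])/f['fx']*d,-(v-f['cy'])/f['fy']*d,-d],-1)
    A,o=cam(f,s);return P@A.T+o
def save(f,n): cv2.imwrite('pics/'+n,f['color'][:,:,::-1])
E
python3 - <<'E'
from h import *
s=sense();print({k:np.round(v,3) for k,v in s.items()},arm.hold_point_z)
ims=[]
for n in ['scene','top']:
    f=grab_frame(n);print(n,[k for k in f],np.round(f['origin'],3),np.round(f['attitude'],3));C=cloud(f);ims.append(f['color'])
    for t in ['red_handle','black_handle','press','brush_pot']:
        m=mark_of(t,f);print(t,[(round(x['p'],2),np.round(x['location'],3)) for x in m[:2]])
        if 'handle' in t:
            r=trace(t,f)
            if r:
                M=r[0]['pixels'];P=C[M&(f['depth']>0)]
                T=P[P[:,2]>np.percentile(P[:,2],90)-.006]
                if len(T)>5:
                    w,V=np.linalg.eigh(np.cov(T[:,:2].T));print(' px',M.sum(),np.argwhere(M).mean(0),'top',T.mean(0).round(4),(T[:,:2].max(0)+T[:,:2].min(0))/2,'yaw',np.degrees(np.arctan2(V[1,1],V[0,1])),np.sqrt(w*12))
cv2.imwrite('pics/a.png',cv2.resize(np.vstack(ims)[:,:,::-1],(400*1,600)))
save({'color':ims[0]},'scene.png');save({'color':ims[1]},'top.png')
E
```

```text
{'t': np.float64(0.0), 'joint_pos': array([-0.935,  0.359,  0.011, -0.   , -1.224, -0.288]), 'qd': array([ 0.001, -0.002, -0.   ,  0.001, -0.001, -0.001]), 'effort': array([-0.0000e+00, -5.8332e+01,  2.9343e+01,  6.9360e+00, -6.0000e-03,
       -0.0000e+00]), 'ee_pos': array([ 0.23 , -0.634,  0.23 ]), 'eef_rot': array([-0.   , -0.173,  0.985,  0.001]), 'contact_force': array([ 0.67 ,  0.096, -0.457]), 'torque': array([ 0.028, -0.005, -0.027]), 'finger_force': np.float64(0.0), 'opening': np.float64(1.003)} 0.0187
scene ['color', 'depth', 'fx', 'fy', 'cx', 'cy', 'origin', 'attitude', 'shot'] [1.261 0.388 1.404] [0.482 0.149 0.249 0.827]
red_handle [(0.63, array([ 0.485, -0.125,  0.299]))]
 px 173 [142.94797688 237.8265896 ] top [ 0.488  -0.1168  0.3173] [ 0.48832529 -0.11749103] yaw -139.7552473662066 [0.01348738 0.0539849 ]
black_handle [(0.51, array([0.564, 0.123, 0.299]))]
 px 267 [195.98501873 297.28089888] top [0.5701 0.1274 0.3135] [0.56964224 0.12658036] yaw 161.18532555624213 [0.01375324 0.05769072]
press [(0.77, array([0.526, 0.002, 0.001]))]
brush_pot [(0.8, array([0.374, 0.46 , 0.002]))]
top ['color', 'depth', 'fx', 'fy', 'cx', 'cy', 'origin', 'attitude', 'shot'] [ 2.930e-01 -1.000e-03  1.731e+00] [-0.702 -0.063  0.057  0.707]
red_handle [(0.46, array([ 0.488, -0.121,  0.299]))]
 px 5890 [198.91426146 260.15840407] top [0.521  0.0009 0.2225] [0.52448873 0.00371322] yaw 72.24936656619909 [0.17017163 0.33226979]
black_handle [(0.46, array([0.564, 0.128, 0.298]))]
press [(0.94, array([ 0.523,  0.   , -0.   ]))]
brush_pot [(0.74, array([0.376, 0.462, 0.001]))]
```

View pics/scene.png

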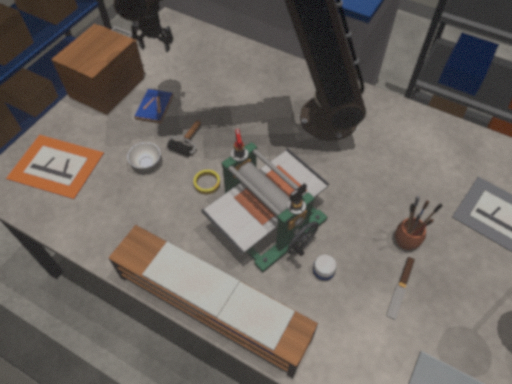

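View pics/top.png

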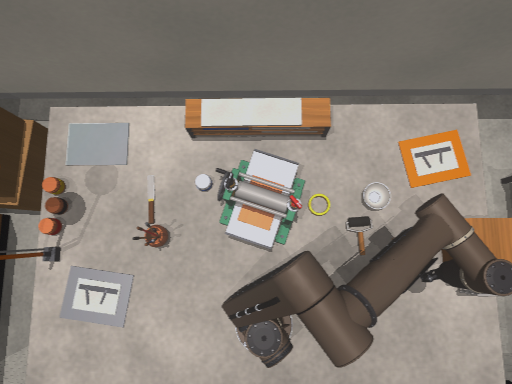

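The scene view shows the red handle at (238,143) and the black one at (298,196). In the top view, red is at (295,202) with its blade running about 40–45° in world. I'll rise first and check which way joint 6 turns.

```bash
python3 -m crank '0 0 -8 0 0 -0.05 100;0 0 -16 0 0 -0.1 100;0 0 -16 0 0 -0.15 100; 0 0 -16 0 0 -0.2 100'; python3 -c "
from h import *
print(np.round(sense()['joint_pos'],3))"
```

```text
t: 1.1
ee_pos: [0.2297, -0.6342, 0.4337]
eef_rot: [0.0, -0.309, 0.951, -0.0]
contact_force: [0.7, -1.6, -0.1]
opening: 0.999
finger_force: 0.0
[-0.935  0.311  0.388  0.    -1.647 -0.009]
```

```bash
python3 -m crank '0 0 -8 -0.04 0.02 0 100;0 0 -16 -0.08 0.04 0 100;0 0 -24 -0.12 0.06 0 100;0 0 -32 -0.16 0.08 0 100;0 0 -40 -0.2 0.1 0 100;0 0 -48 -0.24 0.12 0 100;0 0 -56 -0.28 0.145 0 100;0 0 -64 -0.32 0.165 0 100;0 0 -72 -0.36 0.185 0 100;0 0 -80 -0.4 0.205 0 100;0 0 -88 -0.44 0.225 0 100;0 0 -96 -0.48 0.25 0 100;0 0 -104 -0.51 0.264 0 100;0 0 -112 -0.51 0.264 0 100;0 0 -120 -0.51 0.264 0 100;0 0 -128 -0.51 0.264 0 100;0 0 -136 -0.51 0.264 0 100;0 0 -144 -0.51 0.264 0 100;0 0 -152 -0.51 0.264 0 100;0 0 -160 -0.51 0.264 0 100'; python3 -m crank '0 0 -8 0 0 0 100;0 0 -16 0 0 0 100;0 0 -24 0 0 0 100;0 0 -24 0 0 0 100;0 0 -24 0 0 0 100'
cat > look.py <<'E'
import sys
from h import *
s=sense();f=grab_frame('wrist');C=cloud(f,s)
Q=rot(s['eef_rot']);print('j',np.round(s['joint_pos'],3),'pos',np.round(s['ee_pos'],4),'heading',np.degrees(np.arctan2(Q[1,0],Q[0,0])).round(2),'F',np.round(s['contact_force'],1),'T',np.round(s['torque'],2))
print('cam',np.array(f['tool_from_camera']).round(3).tolist())
print([(round(x['p'],2),np.round(x['location'],3)) for x in mark_of('red_handle',f)[:2]])
c=f['color'].astype(int);r=trace('red_handle',f)
if r: print('trace',r[0]['p'],r[0]['pixels'].sum(),np.argwhere(r[0]['pixels']).mean(0))
M=(c[...,0]>110)&(c[...,0]>2*c[...,1])&(c[...,0]>2*c[...,2])
M|=r[0]['pixels'] if r else False
z=C[...,2];T=C[M&(z>.306)&(z<.326)]
w,V=np.linalg.eigh(np.cov(T[:,:2].T));box=cv2.minAreaRect((T[:,:2]*1000).astype(np.float32))
print('top n',len(T),T.mean(0).round(4),'yaw',np.degrees(np.arctan2(V[1,1],V[0,1])).round(2),np.sqrt(w*12).round(4),'box',np.round(box[0],1),np.round(box[1],1),box[2])
save(f,sys.argv[1])
E
python3 look.py w1.png
```

```text
t: 3.1
ee_pos: [0.488, -0.1215, 0.4315]
eef_rot: [-0.0, 0.99, 0.141, 0.0]
contact_force: [-0.2, -0.1, -0.4]
opening: 1.0
finger_force: 0.0
t: 3.6
ee_pos: [0.488, -0.1216, 0.4314]
eef_rot: [0.0, 0.941, 0.339, 0.0]
contact_force: [0.5, -0.1, 0.1]
opening: 0.997
finger_force: 0.0
j [ 1.470e-01  2.000e-03  1.100e-02 -0.000e+00 -1.580e+00  2.116e+00] pos [ 0.488  -0.1216  0.4314] heading 39.69 F [ 0.5 -0.1  0.1] T [ 0.01 -0.02  0.06]
cam [[0.001, 0.951, 0.308, 0.079], [1.0, -0.001, 0.002, 0.0], [0.002, 0.308, -0.951, -0.144], [0.0, 0.0, 0.0, 1.0]]
[(0.84, array([ 0.485, -0.116,  0.297]))]
trace 0.97 1112 [183.35431655 247.37140288]
top n 809 [ 0.4856 -0.1191  0.3174] yaw -139.81 [0.0138 0.0581] box [ 483.9 -120.1] [58.3 13.8] 39.931060791015625
```

View pics/w1.png

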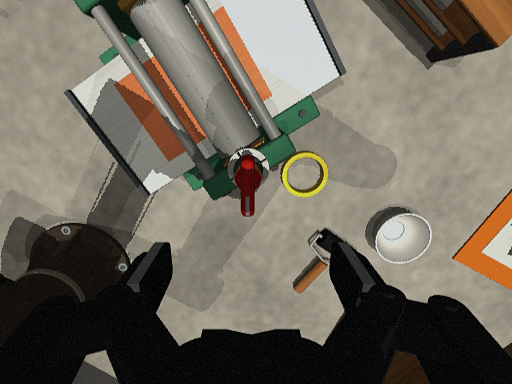

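The wrist view shows the red blade at (248,185), pointing straight along the tool's x axis, clear all round. Next I'll centre on it and descend for a closer check.

```bash
python3 -m crank '0 0 0 0 -0.003 0.02 100;0 0 0 0 -0.003 0.04 100;0 0 0 0 -0.003 0.06 100;0 0 0 0 -0.003 0.08 100;0 0 0 0 -0.003 0.08 100;0 0 0 0 -0.003 0.08 100' && python3 look.py w2.png
```

```text
t: 4.35
ee_pos: [0.4863, -0.1194, 0.3519]
eef_rot: [0.0, 0.94, 0.341, -0.0]
contact_force: [-0.2, -0.1, 0.7]
opening: 1.001
finger_force: 0.0
j [ 0.153  0.008 -0.155  0.    -1.408  2.114] pos [ 0.4863 -0.1194  0.3519] heading 39.88 F [-0.2 -0.1  0.7] T [-0.01 -0.09 -0.05]
cam [[0.001, 0.951, 0.308, 0.079], [1.0, -0.001, 0.002, 0.0], [0.002, 0.308, -0.951, -0.144], [0.0, 0.0, 0.0, 1.0]]
[(0.66, array([ 0.485, -0.116,  0.296]))]
trace 0.68 1984 [212.02066532 249.64969758]
top n 1480 [ 0.4865 -0.1181  0.3174] yaw -140.39 [0.0134 0.0578] box [ 484.2 -120. ] [58.4 13.9] 40.192684173583984
```

View pics/w2.png

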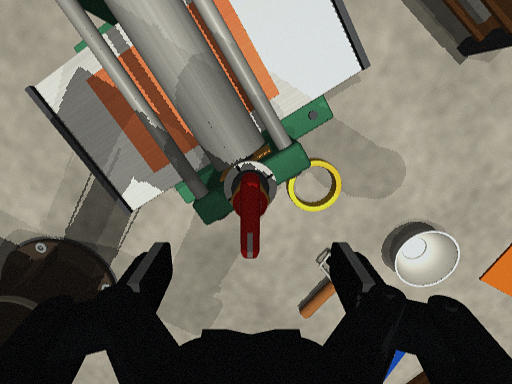

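The closer view confirms that the blade, at (250,215), lies within about 2 mm and 0.5° of the gripper centre line. I'll descend and grip.

```bash
python3 -m crank '0 0 0 0 0 0.02 60;0 0 0 -0.001 0 0.04 60;0 0 0 -0.001 0 0.061 60;0 0 0 -0.001 0 0.061 60;0 0 0 -0.001 0 0.061 35;0 0 0 -0.001 0 0.061 25;0 0 0 -0.001 0 0.061 18;0 0 0 -0.001 0 0.061 10;0 0 0 -0.001 0 0.061 0;0 0 0 -0.001 0 0.061 0;0 0 0 -0.001 0 0.061 0' 50
cat > st.py <<'E'
from h import *
s=sense();Q=rot(s['eef_rot']);T=np.array(s['torque']);F=np.array(s['contact_force'])
print('t',round(float(s['t']),2),'pos',np.round(s['ee_pos'],4),'head',np.degrees(np.arctan2(Q[1,0],Q[0,0])).round(2),'Fw',F.round(1),'Ftool',(Q.T@F).round(1),'T',T.round(3),'j6',np.round(s['joint_pos'][5],3),'open',round(float(s['opening']),3),'ff',round(float(s['finger_force']),1))
E
python3 st.py
```

```text
t: 5.6
ee_pos: [0.4858, -0.1196, 0.2916]
eef_rot: [0.0, 0.94, 0.341, 0.001]
contact_force: [-2.8, 3.7, 5.5]
opening: 0.156
finger_force: 49.5
t 5.6 pos [ 0.4858 -0.1196  0.2916] head 39.93 Fw [-2.8  3.7  5.5] Ftool [ 0.2 -4.7 -5.6] T [ 1.142  0.841 -0.117] j6 2.116 open 0.156 ff 49.5
```

```bash
python3 -m crank '0 0 4 0 0 0 0;0 0 8 0 0 0.0001 0;0 0 12 0 0 0.0001 0;0 0 16 0 0 0.0002 0;0 0 20 0 0 0.0002 0;0 0 25 0 0 0.0003 0;0 0 30 0 0 0.0003 0;0 0 35 0 0 0.0004 0;0 0 40 0 0 0.0004 0' >/dev/null; python3 st.py
```

```text
t 6.5 pos [ 0.486  -0.1205  0.2913] head -0.25 Fw [-0.1 -2.9  1.9] Ftool [-0.   2.9 -1.9] T [-1.34  -0.142  0.129] j6 1.415 open 0.155 ff 49.1
```

```bash
python3 -m crank '0 0 5 0 0 0.0001 0;0 0 10 0 0 0.0001 0;0 0 15 0 0 0.0002 0;0 0 20 0 0 0.0002 0;0 0 25 0 0 0.0003 0;0 0 30 0 0 0.0003 0;0 0 35 0 0 0.0004 0;0 0 40 0 0 0.0004 0;0 0 45 0 0 0.0005 0;0 0 50 0 0 0.0006 0;0 0 55 0 0 0.0006 0;0 0 60 0 0 0.0007 0;0 0 65 0 0 0.0007 0;0 0 70 0 0 0.0008 0' >/dev/null; python3 st.py;  python3 -m crank '0 0 3 0 0 0 0;0 0 6 0 0 0.0001 0;0 0 9 0 0 0.0001 0;0 0 9 0 0 0.0001 0' >/dev/null; python3 st.py
```

```text
t 7.9 pos [ 0.4848 -0.1221  0.2905] head -70.29 Fw [-3.7 -9.1  3.6] Ftool [ 7.3  6.6 -3.6] T [-3.545  1.341  0.19 ] j6 0.193 open 0.157 ff 49.4
t 8.3 pos [ 0.4845 -0.1221  0.2904] head -79.2 Fw [-4.6 -9.8  4.9] Ftool [ 8.8  6.3 -4.9] T [-3.441  1.471 -0.109] j6 0.037 open 0.154 ff 49.6
```

```bash
python3 -m crank '0 0 3 0.0015 0.001 0 0;0 0 6 0.0015 0.001 0.0001 0;0 0 9 0.0015 0.001 0.0001 0;0 0 12 0.0015 0.001 0.0001 0' >/dev/null; python3 st.py;  python3 -m crank '0 0 3 0 0 0 0;0 0 6 0 0 0.0001 0;0 0 9 0 0 0.0001 0;0 0 12 0 0 0.0001 0' >/dev/null; python3 st.py;  python3 -m crank '0 0 3 0 0 0 0;0 0 6 0 0 0.0001 0;0 0 9 0 0 0.0001 0;0 0 12 0 0 0.0001 0' >/dev/null; python3 st.py
```

```text
t 8.7 pos [ 0.484  -0.1226  0.2902] head -91.19 Fw [-3.8 -2.8  4.2] Ftool [ 2.9  3.7 -4.2] T [-1.2    1.753  0.162] j6 -0.169 open 0.151 ff 49.6
t 9.1 pos [ 0.4837 -0.1225  0.2901] head -103.19 Fw [-5.9 -2.4  6.4] Ftool [ 3.7  5.2 -6.4] T [-0.878  2.301  0.208] j6 -0.378 open 0.156 ff 49.8
t 9.5 pos [ 0.4834 -0.1224  0.2899] head -115.19 Fw [-7.  -0.8  6.7] Ftool [ 3.7  6.  -6.7] T [-0.472  2.788  0.208] j6 -0.588 open 0.156 ff 49.9
```

```bash
python3 -m crank '0 0 3 0 0.001 0 0;0 0 6 0 0.001 0 0;0 0 9 0 0.001 0 0;0 0 12 0 0.001 0 0' >/dev/null; python3 st.py;  python3 -m crank '0 0 3 0 0 0 0;0 0 6 0 0 0.0001 0;0 0 9 0 0 0.0001 0;0 0 12 0 0 0.0001 0' >/dev/null; python3 st.py;  python3 -m crank '0 0 3 0 0 0 0;0 0 6 0 0 0.0001 0;0 0 9 0 0 0.0001 0;0 0 12 0 0 0.0001 0' >/dev/null; python3 st.py
```

```text
t 9.9 pos [ 0.4829 -0.1221  0.2898] head -127.19 Fw [-5.2 -1.9  5.3] Ftool [ 4.7  3.  -5.2] T [-0.954  1.949  0.146] j6 -0.798 open 0.153 ff 49.6
t 10.3 pos [ 0.4827 -0.1219  0.2897] head -139.19 Fw [-5.4 -0.9  6.1] Ftool [ 4.7  2.9 -6.1] T [-0.369  2.407  0.166] j6 -1.008 open 0.155 ff 49.8
t 10.7 pos [ 0.4824 -0.1216  0.2895] head -151.19 Fw [-6.3  0.8  6.3] Ftool [ 5.2  3.7 -6.3] T [0.197 2.747 0.144] j6 -1.217 open 0.152 ff 49.9
```

Total so far is 191°, with no seat yet.

```bash
for i in 1; do python3 -m crank '0 0 3 0.0005 0.0005 0 0;0 0 6 0.0005 0.0005 0 0;0 0 9 0.0005 0.0005 0 0' >/dev/null; python3 st.py; python3 -m crank '0 0 3 0 0 0 0;0 0 6 0 0 0.0001 0;0 0 9 0 0 0.0001 0' >/dev/null; python3 st.py; done
```

```text
t 11.0 pos [ 0.4822 -0.1213  0.2895] head -160.19 Fw [-5.1  0.6  4.7] Ftool [ 4.6  2.3 -4.7] T [0.19  2.008 0.159] j6 -1.375 open 0.152 ff 49.6
t 11.3 pos [ 0.4821 -0.1211  0.2894] head -169.19 Fw [-4.9  1.1  6.5] Ftool [ 4.6  2.  -6.5] T [0.716 2.2   0.157] j6 -1.532 open 0.15 ff 49.7
```

```bash
python3 -m crank '0 0 3 0 0 0 0;0 0 6 0 0 0.0001 0;0 0 9 0 0 0.0001 0' >/dev/null; python3 st.py
```

```text
t 11.6 pos [ 0.4822 -0.1208  0.2892] head -178.18 Fw [-5.4  3.5  5.8] Ftool [ 5.3  3.7 -5.8] T [1.242 2.332 0.166] j6 -1.689 open 0.153 ff 49.8
```

```bash
python3 -m crank '0 0 3 0 0 0 0;0 0 6 0 0 0.0001 0;0 0 8 0 0 0.0001 0' >/dev/null; python3 st.py;  python3 -m crank '0 0 3 0 0 0 0;0 0 6 0 0 0.0001 0;0 0 6 0 0 0.0001 0' >/dev/null; python3 st.py
```

```text
t 11.9 pos [ 0.4822 -0.1206  0.2892] head 173.83 Fw [-5.4  4.4  6.5] Ftool [ 5.9  3.8 -6.5] T [1.574 2.367 0.19 ] j6 -1.829 open 0.152 ff 49.8
t 12.2 pos [ 0.4822 -0.1204  0.2891] head 167.83 Fw [-5.9  4.5  6.6] Ftool [ 6.7  3.1 -6.6] T [ 1.93   2.414 -0.147] j6 -1.933 open 0.15 ff 50.0
```

```bash
for i in 1; do python3 -m crank '0 0 2 0 0 0 0;0 0 4 0 0 0 0' >/dev/null; python3 st.py; python3 -m crank '0 0 2 0 0 0 0;0 0 4 0 0 0 0' >/dev/null; python3 st.py;python3 -m crank '0 0 2 0 0 0.0001 0;0 0 4 0 0 0.0001 0' >/dev/null; python3 st.py; done
```

```text
t 12.4 pos [ 0.4823 -0.1203  0.289 ] head 163.87 Fw [-6.4  5.5  6.5] Ftool [ 7.6  3.5 -6.5] T [2.072 2.321 0.163] j6 -2.003 open 0.155 ff 49.8
t 12.6 pos [ 0.4823 -0.1203  0.289 ] head 159.89 Fw [-4.6  5.3  5.6] Ftool [ 6.2  3.4 -5.6] T [1.997 2.195 0.785] j6 -2.072 open 0.154 ff 50.6
t 12.8 pos [ 0.4825 -0.1203  0.2891] head 156.02 Fw [0.1 3.7 4.9] Ftool [ 1.4  3.4 -4.9] T [ 1.184 -0.273  1.34 ] j6 -2.14 open 0.152 ff 75.2
```

Seated: the torque jumped from 0.16 to 1.34 N·m at about 236° of turning (4.12 rad, inside the given range). Now I'll back off slowly to find where the wind-up relaxes.

```bash
for i in 1; do python3 -m crank '0 0 -2 0 0 0 0' >/dev/null; python3 st.py; python3 -m crank '0 0 -2 0 0 0 0' >/dev/null; python3 st.py;python3 -m crank '0 0 -2 0 0 0 0' >/dev/null; python3 st.py;python3 -m crank '0 0 -2 0 0 0 0' >/dev/null; python3 st.py; python3 -m crank '0 0 -2 0 0 0 0' >/dev/null; python3 st.py; done
```

```text
t 12.9 pos [ 0.483  -0.1204  0.2891] head 157.98 Fw [-3.8  3.   4.9] Ftool [ 4.7  1.3 -4.9] T [1.252 1.24  0.542] j6 -2.106 open 0.15 ff 62.1
t 13.0 pos [ 0.4833 -0.1205  0.289 ] head 160.06 Fw [-3.1  2.2  2.3] Ftool [ 3.7  1.1 -2.3] T [0.808 0.655 0.154] j6 -2.069 open 0.155 ff 50.0
t 13.1 pos [ 0.4831 -0.1206  0.289 ] head 162.02 Fw [-3.1  3.6  2.6] Ftool [ 4.   2.5 -2.6] T [ 1.077  0.971 -0.082] j6 -2.035 open 0.158 ff 49.6
t 13.2 pos [ 0.4831 -0.1206  0.289 ] head 164.01 Fw [-3.3  2.8  3.7] Ftool [ 3.9  1.7 -3.7] T [ 1.092  0.982 -0.121] j6 -2.0 open 0.152 ff 49.5
t 13.3 pos [ 0.4831 -0.1206  0.289 ] head 166.01 Fw [-3.3  3.7  4. ] Ftool [ 4.1  2.7 -4. ] T [ 0.99   0.983 -0.142] j6 -1.965 open 0.152 ff 49.5
```

```bash
python3 -m crank '0 0 -5 0 0 0 0;0 0 -10 0 0 -0.0001 0;0 0 -15 0 0 -0.0001 0;0 0 -20 0 0 -0.0002 0;0 0 -25 0 0 -0.0003 0;0 0 -30 0 0 -0.0003 0;0 0 -35 0 0 -0.0004 0;0 0 -40 0 0 -0.0004 0;0 0 -45 0 0 -0.0005 0;0 0 -50 0 0 -0.0005 0;0 0 -55 0 0 -0.0006 0;0 0 -60 0 0 -0.0007 0;0 0 -65 0 0 -0.0007 0;0 0 -70 0 0 -0.0008 0;0 0 -75 0 0 -0.0008 0;0 0 -80 0 0 -0.0009 0;0 0 -84 0 0 -0.001 0;0 0 -86.5 0 0 -0.001 0;0 0 -86.5 0 0 -0.001 0;0 0 -86.5 0 0 -0.001 0'; python3 st.py; sed -i 's/z>.306/z>.300/' look.py; python3 look.py w3.png
```

```text
t: 15.3
ee_pos: [0.4836, -0.1214, 0.29]
eef_rot: [0.0, -0.59, 0.807, -0.001]
contact_force: [-0.1, -2.6, 4.6]
opening: 0.157
finger_force: 49.6
t 15.3 pos [ 0.4836 -0.1214  0.29  ] head -107.64 Fw [-0.1 -2.6  4.6] Ftool [ 2.5 -0.7 -4.6] T [-1.092  0.045  0.173] j6 -0.458 open 0.157 ff 49.6
j [ 1.500e-01  2.800e-02 -2.730e-01  1.000e-03 -1.269e+00 -4.580e-01] pos [ 0.4836 -0.1214  0.29  ] heading -107.64 F [-0.1 -2.6  4.6] T [-1.09  0.05  0.17]
cam [[0.001, 0.951, 0.308, 0.079], [1.0, -0.0, -0.002, -0.0], [-0.002, 0.308, -0.951, -0.144], [0.0, 0.0, 0.0, 1.0]]
[(0.92, array([ 0.485, -0.116,  0.295]))]
trace 0.82 3600 [251.39       250.39166667]
top n 2948 [ 0.4818 -0.1262  0.3152] yaw 72.92 [0.0132 0.0592] box [ 484.  -121.8] [59.  15.1] 72.3597183227539
```

View pics/w3.png

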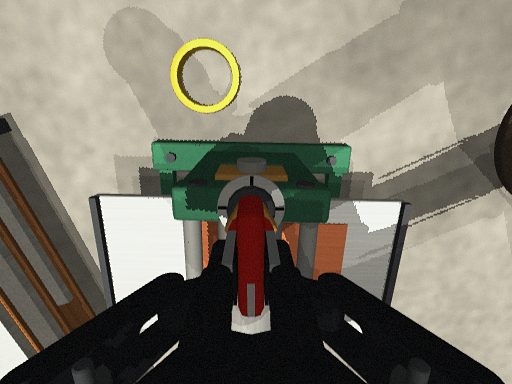

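The picture shows the red blade at (250,270), held squarely between the pads at 252.4–252.9° (seat at about 162°). That is a quarter turn back, with the hub and loose nut free. I'll hand it in.

```bash
python3 -c "
from cell import arm
print(arm.close_job())"
```

```text
the job is handed in; nothing more can be done
None
```

The red screw was turned clockwise about 236° until it seated, then backed off a quarter turn (90°, give or take about 2°). The gripper still holds the red handle there, the arm went nowhere near the black screw or the loose items, and the job is handed in.

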